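# Slide the hair-mask jars into the counter guide in single file

### The job

Put the three hair-mask jars away in the white guide frame: without lifting or tipping them, slide them one by one along the counter into its open mouth, the two white-lidded spare jars first and the red-lidded jar in use last, so that it stands nearest the mouth. They should finish upright in one closed-up row, touching one another and the end stop; push gently, as the frame is only stuck down, and leave the hairbrush, the mirror and the toothbrush cup where they are.

Things in the scene. Friction and masses are not known exactly. Their poses are not given: they have to be found in the camera images.
- guide: White plastic U-shaped guide frame stuck to the counter (fixed; no floor, jars slide on the counter). Origin: counter level, middle of the mouth where the straight rails begin. The lane runs along its own -y; x is across, z up. Rails: 80 mm apart inside, 5 mm thick, 32 mm high, a 2 mm high flange 13 mm outward. Beyond the origin (+y) they flare for 37 mm to 120 mm apart.
- guide_stop (a point): Middle of the inner face of the guide's end stop, at counter level, 225 mm from the guide's origin along its -y (same axes). The stop is 42 mm high. In a closed-up row the jars' centres lie about 36, 108 and 180 mm from this point, that is 189, 117 and 45 mm from the guide's origin.
- jar_white_a: Straight-sided round brown hair-mask jar with a paper band and a screw lid (white: a spare jar), closed, full, standing loose on the counter: 72 mm across, 74 mm tall, 0.2 to 0.4 kg, too wide to grasp well; pushed within 40 mm of the counter it slides upright. Origin: centre of its underside. z is up; its yaw does not matter.
- jar_white_b: Straight-sided round brown hair-mask jar with a paper band and a screw lid (white: a spare jar, same as the other), closed, full, standing loose on the counter: 72 mm across, 74 mm tall, 0.2 to 0.4 kg, too wide to grasp well; pushed within 40 mm of the counter it slides upright. Origin: centre of its underside. z is up; its yaw does not matter.
- jar_red: Straight-sided round brown hair-mask jar with a paper band and a screw lid (red: the jar in use), closed, full, standing loose on the counter: 72 mm across, 74 mm tall, 0.2 to 0.4 kg, too wide to grasp well; pushed within 40 mm of the counter it slides upright. Origin: centre of its underside. z is up; its yaw does not matter.
- hairbrush: Bystander: red hairbrush lying loose, bristles up, 258 mm long along its y (head on the +y side), 66 mm wide, 30 mm high. Origin: at counter level, where the handle meets the head.
- mirror: Bystander: small round make-up mirror, 140 mm disc on a slim steel stand, 238 mm tall, loose; base 104 mm across. Origin: centre of its underside.
- cup: Bystander: clear acrylic cup, 78 mm across, 100 mm tall, with a blue and a green capped toothbrush leaning outward in it (186 mm tall in all, 90 mm across the brush tips along its x), loose. Origin: centre of its underside.
Mind the look-alikes: they are no part of the job. Leave any blue or pink look-alike of the jar_white_a alone.

How it is judged:
By the outcome, as a careful person would: the job done as asked, in the order asked, and still so for the second after the job is handed in, with the robot touching nothing.
It also fails if it takes over 69 s, if anything falls off the work surface, if the arm or the gripper's body presses on something with over 40 N, if the wrist force passes 120 N, or if a joint passes its speed limit or range.

### The arm

A 6-joint arm with a two-finger parallel gripper is mounted at the origin on the work surface. World frame = base frame: x ahead of the robot, y to its left, z up, the work surface at z = 0. Lengths are in m, angles in rad, forces in N, time in s.
With the tool pointing down it reaches from about 0.25 to 0.775 m from the base axis. Payload 4 kg.
Tool frame: the origin (TCP) lies where the fingers leave the gripper's body, on its centre line; the fingertips stand 97 mm ahead of it and the grasp point (between the pads) lies 78 mm ahead of it; z points along the fingers, y is the line along which they close (so a half turn about z gives the same grasp; the last joint's range is limited). The gripper opens to 94 mm and grips with 3 to 60 N. Pads are 16 mm wide; open, the fingers measure 119 mm over their backs; the gripper's body (75 mm by 177 mm) begins 78 mm behind the grasp point.
Start: joints at [1.114, 0.087, 1.371, -0, 1.684, -0.103], TCP at [0.191, 0.516, 0.303] pointing down, gripper open.
Joint ranges: [-3.1, 3.1], [-0.76, 2.03], [0.27, 2.55], [-1.08, 4.22], [0.17, 2.65], [-2.57, 2.57]. Speed limits (rad/s): [2.79, 2.79, 3.14, 3.14, 3.14, 3.14].

### API

Orientations are given as [roll, pitch, yaw] about the fixed x, y, z axes, in that order (R = Rz(yaw) Ry(pitch) Rx(roll)).
In Python, from bench import robot, eyes gives the robot as it stands. The module is installed in compiled form; this text tells all that it offers.
- The arm moves only by the tool carry_out, never from a script. Its argument "deltas" is a list of rows, each an object of numbers: "dx", "dy", "dz": the shift along the tool's x, y, z each as a share of 0.02 m, from -1 to 1; "wx", "wy", "wz": the turn, a rotation vector about the tool's x, y, z each as a share of 0.12 rad, from -1 to 1; "gripper": the closure in counts, from 0 (fully open) to 255 (shut). In form: [{"dx": .., "dy": .., "dz": .., "wx": .., "wy": .., "wz": .., "gripper": ..}, ...]. A call has 1 to 20 rows; each row shifts and turns the commanded pose from where the row before left it, along the tool's axes as they then stand; what a row does not reach is not made up. A row lasts 1/12 s, in which the tool goes at most 41.7 mm and 7.16 degrees, less where a joint would pass 70% of its speed; a pose out of reach is approached as far as the arm can. A call with a number of a shift or a turn outside -1 to 1 is refused whole. A call with a gripper value outside its range is refused whole. The fingers move at their own pace and stop on an object; the grip force is fixed at half the most. Time passes only in rows, so rows that do not move let the fingers close. It gives the time, the measured TCP pose, the force, the opening and the grip force at its end, in the units of the state.
- robot.get_obs(): the state, without advancing time (a new reading comes with each control period).
- eyes.snapshot(name): name is "side" or "top"; returns the picture (480x640x3 uint8, red, green, blue); there is no depth.
- eyes.get_calibration(name): a dict with "fovy" (degrees; the focal length in pixels is half the picture's height over the tangent of half this angle, whatever the lens; pixels are square), "cx", "cy" (the principal point, pixels), "R" (3x3) and "t" (3): a world point X has camera coordinates R X + t. Camera axes: x right, y down, z forward; pixel columns grow to the right and rows downward; lengths in m; the calibration is good to about 2 mm. A picture is of the moment at which its call begins. get_calibration takes no time and is no camera call.
- robot.close_job(): hands the job in; it is judged then, once.
The state is a dict: "time": time; "joint_positions": joint angles; "qvel": joint speeds; "joint_torque": joint torques, N m; "tool_pos": TCP position; "ee_rot": TCP orientation; "wrist_force": force on the tool from outside, world axes, zero at the start; "wrist_torque": the same for the moment, N m; "width": finger opening in m; "finger_force": force on a finger pad.
Only numpy, scipy, OpenCV 4.12 (cv2) and the standard library are available. Lean on these libraries where they do the work, as an engineer would, in place of code of your own. Each camera call takes 0.05 s, during which the arm holds its last target. There are 200 camera calls.

## Working session

There is one attempt and no reset: what is moved stays moved. The work goes in short steps, Python scripts to look and compute and a tool call to move; the robot and the scene stay as the last step left them, time stands still between calls to the robot, and variables do not carry over. Pictures are saved under pics/ and viewed, at most 10 in all, crops included, and the job is handed in when it is done.

Besides the shell and the picture viewer there is one more tool, called after "Request:" in YAML: its name, and indented under it one key for each argument. carry_out: Moves the arm, as the interface text tells. Shift numbers are shares of 0.02 m and turn numbers shares of 0.12 rad, none past 1 either way. Its arguments: {"type":"object","properties":{"deltas":{"type":"array","items":{"type":"object","properties":{"dx":{"type":"number"},"dy":{"type":"number"},"dz":{"type":"number"},"wx":{"type":"number"},"wy":{"type":"number"},"wz":{"type":"number"},"gripper":{"type":"number"}}}}},"required":["deltas"]}

```bash
mkdir -p pics; python3 - <<'E'
from bench import robot, eyes
import cv2,json
for n in ("top","side"):
    cv2.imwrite(f"pics/{n}0.png",eyes.snapshot(n)[:,:,::-1])
    c=eyes.get_calibration(n);print(n,c)
print(robot.get_obs())
E
```

```text
top {'fovy': 45.016495173159456, 'cx': 316.7709019703893, 'cy': 229.76488353904696, 'R': array([[-8.46681836e-03, -9.99963710e-01, -9.43888444e-04],
       [-9.92512174e-01,  8.51874067e-03, -1.21848327e-01],
       [ 1.21851946e-01, -9.48468847e-05, -9.92548283e-01]]), 't': array([-0.08023113,  0.5767591 ,  1.26461997])}
side {'fovy': 52.68624933446179, 'cx': 316.4199931329793, 'cy': 236.68041897651491, 'R': array([[ 0.86264741, -0.50578289,  0.00480818],
       [-0.37983302, -0.65405014, -0.65417528],
       [ 0.33401545,  0.5624963 , -0.7563277 ]]), 't': array([-0.51816537,  0.20967701,  1.25398945])}
{'time': 0.1, 'joint_positions': array([ 1.11392505e+00,  8.78987737e-02,  1.37205371e+00,  2.43583931e-05,
        1.68362750e+00, -1.03125922e-01]), 'qvel': array([ 7.71481269e-05, -6.23488526e-05, -4.32837405e-03,  2.35509347e-04,
       -7.54197786e-04,  3.41295948e-04]), 'joint_torque': array([ 2.38515306e-03, -3.41252053e+01, -3.03302014e+01,  7.19241472e-02,
        3.04644357e-02, -1.08989475e-04]), 'tool_pos': array([0.19040918, 0.51567562, 0.30163645]), 'ee_rot': array([-3.13961837e+00, -2.28662651e-04,  2.78784979e+00]), 'wrist_force': array([-0.01128776,  0.1797783 , -1.08858645]), 'wrist_torque': array([ 0.01823053, -0.02658715,  0.02221362]), 'finger_force': 0.0, 'width': 0.09395637134398256}
```

View pics/top0.png

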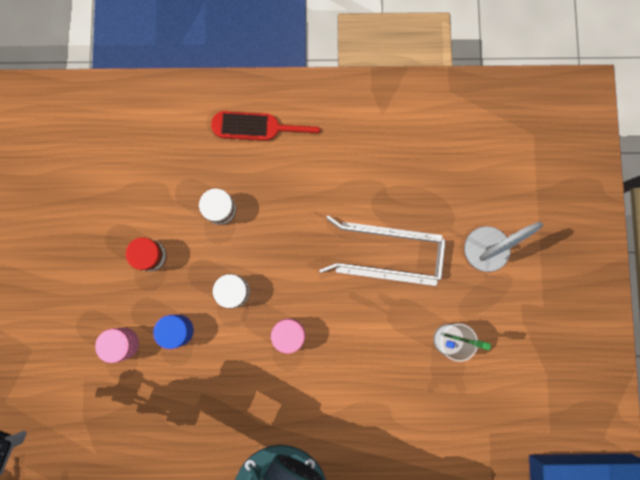

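View pics/side0.png

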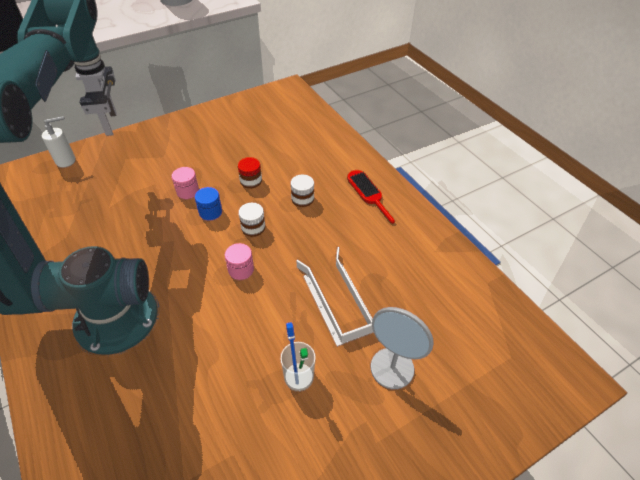

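Top view: white lids are at (216,205) and (230,291), and the red lid is at (144,253). The look-alikes to leave are blue (172,331) and pink (288,336), (116,346). The guide's mouth is near (338,250) and its stop near (441,260). I'll confirm this in one enlarged crop.

```bash
cat > h.py <<'E'
from bench import robot, eyes
import numpy as np, cv2
def world(n,u,v,z):
    c=eyes.get_calibration(n);f=240/np.tan(np.radians(c['fovy'])/2)
    R,t=c['R'],c['t'];d=R.T@np.array([(u-c['cx'])/f,(v-c['cy'])/f,1]);o=-R.T@t
    return (o+d*(z-o[2])/d[2])[:2]
def lids(img,n="top",x0=0,z=.074):
    hsv=cv2.cvtColor(img,cv2.COLOR_RGB2HSV);out=[]
    for name,lo,hi in(("white",(0,0,170),(180,50,255)),("red",(0,190,90),(4,255,255)),("red",(174,190,90),(180,255,255)),("blue",(105,150,80),(125,255,255)),("pink",(150,50,150),(173,170,255))):
        k,l,s,c=cv2.connectedComponentsWithStats(cv2.inRange(hsv,lo,hi))
        for i in range(1,k):
            if s[i,4]>250 and 140<s[i,1]<370: out.append((name,s[i].tolist(),world(n,s[i,0]+s[i,2]/2-.5,s[i,1]+s[i,3]/2-.5,z).round(4)))
    return out
E
python3 - <<'E'
from h import *
im=cv2.imread("pics/top0.png")
for o in lids(im[:,:,::-1].copy()):print(o)
cv2.imwrite("pics/crop0.png",cv2.resize(im[180:380,100:500],None,fx=2,fy=2,interpolation=cv2.INTER_CUBIC))
cv2.imwrite("pics/crop1.png",cv2.resize(im[200:300,310:460],None,fx=5,fy=5,interpolation=cv2.INTER_CUBIC))
E
```

```text
('white', [199, 189, 33, 32, 830], array([0.6289, 0.1372]))
('white', [320, 216, 125, 70, 1862], array([ 0.5248, -0.2261]))
('white', [465, 227, 66, 44, 1370], array([ 0.527 , -0.4765]))
('white', [213, 274, 33, 34, 878], array([0.4414, 0.1046]))
('white', [435, 324, 42, 37, 582], array([ 0.3284, -0.378 ]))
('red', [126, 238, 34, 32, 840], array([0.5227, 0.2929]))
('blue', [154, 316, 38, 32, 964], array([0.3555, 0.2242]))
('pink', [271, 319, 34, 34, 881], array([ 0.345 , -0.0209]))
('pink', [96, 329, 33, 34, 889], array([0.3272, 0.3522]))
```

View pics/crop0.png

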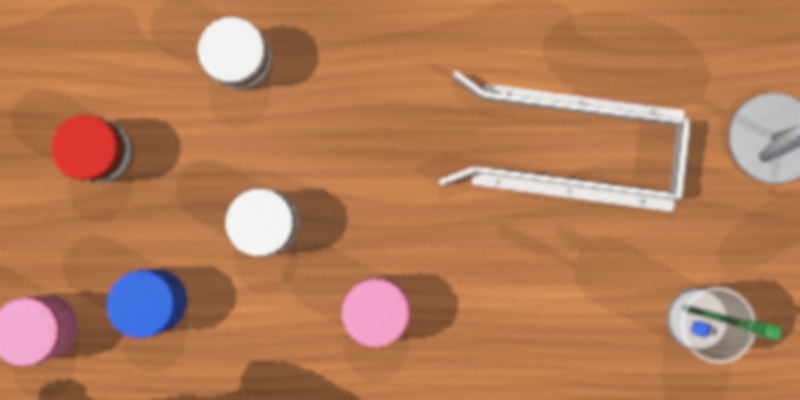

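View pics/crop1.png

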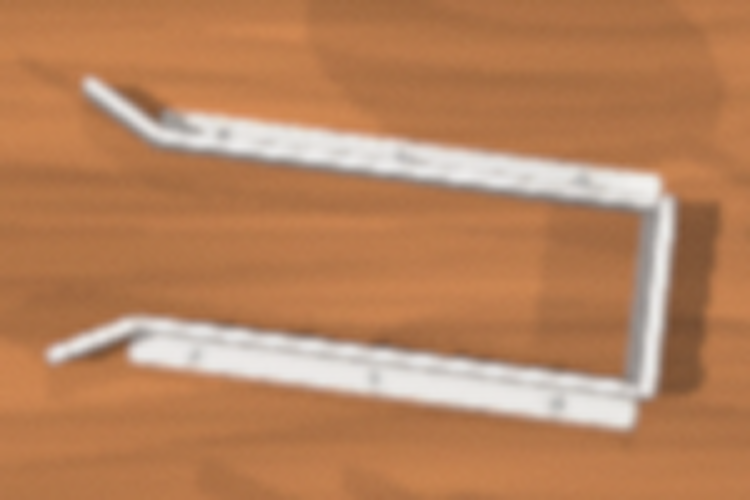

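Crop confirms the lid colours: two white jars and one red, with the pink and blue ones left alone. In the guide crop (x5), the inner top edges of the rails run (155,140)→(648,205) and (140,318)→(638,384). The stop's inner top edge runs (657,207)→(641,384).

```bash
python3 - <<'E'
from h import *
w=lambda x,y,z:world("top",310+(x+.5)/5-.5,200+(y+.5)/5-.5,z)
a,b,c,d=w(155,140,.032),w(648,205,.032),w(140,318,.032),w(638,384,.032)
e,f=w(657,207,.042),w(641,384,.042)
print(a,b,c,d,e,f)
u=(b-a)/np.linalg.norm(b-a)+(d-c)/np.linalg.norm(d-c);u/=np.linalg.norm(u)
n=np.array([-u[1],u[0]])
print("dir",u,"yaw tool x",np.degrees(np.arctan2(-u[1],-u[0])),"width",(a-c)@n,(b-d)@n)
mid=(a+b+c+d)/4; stop=(e+f)/2; stop=mid+u*((stop-mid)@u); o=stop-.225*u
print("stop",stop,"origin",o,"mouth seen",(a+c)/2, "mid",mid)
for nm,J in(("A",(.6289,.1372)),("B",(.4414,.1046)),("R",(.5227,.2929))):
    J=np.array(J);print(nm,"along",(J-o)@u,"lat(+x side)",(J-o)@n)
E
```

```text
[ 0.58089994 -0.13882123] [ 0.54959344 -0.35969916] [ 0.50079857 -0.13103905] [ 0.46949386 -0.35250243] [ 0.54764398 -0.36155209] [ 0.46908186 -0.35176023]
dir [-0.14014831 -0.99013052] yaw tool x 81.9435718832463 width 0.08040147448970314 0.08031764320537506
stop [ 0.50944336 -0.35680909] origin [ 0.54097673 -0.13402972] mouth seen [ 0.54084926 -0.13493014] mid [ 0.52519645 -0.24551547]
A along -0.2808751249343905 lat(+x side) 0.04904312364615053
B along -0.2223190626636007 lat(+x side) -0.13203751466545743
R along -0.42015469735365624 lat(+x side) -0.07792982901191176
```

Request:
carry_out:
  deltas:
    - {"wz": 1, "gripper": 165}
    - {"wz": 1, "gripper": 165}
    - {"wz": 1, "gripper": 165}
    - {"wz": 1, "gripper": 165}
    - {"wz": 1, "gripper": 165}
    - {"wz": 1, "gripper": 165}
    - {"wz": 1, "gripper": 165}
    - {"gripper": 165}
    - {"gripper": 165}

```text
invalid input
```

Request:
carry_out:
  deltas:
    - {"dx": 0, "dy": 0, "dz": 0, "wx": 0, "wy": 0, "wz": 1, "gripper": 165}
    - {"dx": 0, "dy": 0, "dz": 0, "wx": 0, "wy": 0, "wz": 1, "gripper": 165}

```text
time: 0.27
tool_pos: [0.1905, 0.5157, 0.3019]
ee_rot: [-3.14, 0.0, 2.542]
wrist_force: [-0.2, 1.3, -0.4]
width: 0.0841
finger_force: 0.0
```

Request:
carry_out:
  deltas:
    - {"dx": 0, "dy": 0, "dz": 0, "wx": 0, "wy": 0, "wz": 1, "gripper": 165}
    - {"dx": 0, "dy": 0, "dz": 0, "wx": 0, "wy": 0, "wz": 1, "gripper": 165}
    - {"dx": 0, "dy": 0, "dz": 0, "wx": 0, "wy": 0, "wz": 1, "gripper": 165}
    - {"dx": 0, "dy": 0, "dz": 0, "wx": 0, "wy": 0, "wz": 1, "gripper": 165}
    - {"dx": 0, "dy": 0, "dz": 0, "wx": 0, "wy": 0, "wz": 1, "gripper": 165}
    - {"dx": 0, "dy": 0, "dz": 0, "wx": 0, "wy": 0, "wz": 1, "gripper": 165}
    - {"dx": 0, "dy": 0, "dz": 0, "wx": 0, "wy": 0, "wz": 1, "gripper": 165}
    - {"dx": 0, "dy": 0, "dz": 0, "wx": 0, "wy": 0, "wz": 1, "gripper": 165}
    - {"dx": 0, "dy": 0, "dz": 0, "wx": 0, "wy": 0, "wz": 1, "gripper": 165}
    - {"dx": 0, "dy": 0, "dz": 0, "wx": 0, "wy": 0, "wz": 1, "gripper": 165}
    - {"dx": 0, "dy": 0, "dz": 0, "wx": 0, "wy": 0, "wz": 1, "gripper": 165}
    - {"dx": 0, "dy": 0, "dz": 0, "wx": 0, "wy": 0, "wz": 0.3, "gripper": 165}
    - {"dx": -0.21, "dy": 0.91, "dz": 0, "wx": 0, "wy": 0, "wz": 0, "gripper": 165}
    - {"dx": -0.21, "dy": 0.91, "dz": 0, "wx": 0, "wy": 0, "wz": 0, "gripper": 165}
    - {"dx": -0.21, "dy": 0.91, "dz": 0, "wx": 0, "wy": 0, "wz": 0, "gripper": 165}
    - {"dx": -0.21, "dy": 0.91, "dz": 0, "wx": 0, "wy": 0, "wz": 0, "gripper": 165}
    - {"dx": -0.21, "dy": 0.91, "dz": 0, "wx": 0, "wy": 0, "wz": 0, "gripper": 165}
    - {"dx": -0.21, "dy": 0.91, "dz": 0, "wx": 0, "wy": 0, "wz": 0, "gripper": 165}
    - {"dx": -0.21, "dy": 0.91, "dz": 0, "wx": 0, "wy": 0, "wz": 0, "gripper": 165}
    - {"dx": -0.21, "dy": 0.91, "dz": 0, "wx": 0, "wy": 0, "wz": 0, "gripper": 165}

```text
time: 1.93
tool_pos: [0.3139, 0.4301, 0.3021]
ee_rot: [-3.141, 0.001, 1.192]
wrist_force: [0.5, 0.8, 0.2]
width: 0.0333
finger_force: 0.0
```

Request:
carry_out:
  deltas:
    - {"dx": -0.21, "dy": 0.91, "dz": 0, "wx": 0, "wy": 0, "wz": 0, "gripper": 165}
    - {"dx": -0.21, "dy": 0.91, "dz": 0, "wx": 0, "wy": 0, "wz": 0, "gripper": 165}
    - {"dx": -0.21, "dy": 0.91, "dz": 0, "wx": 0, "wy": 0, "wz": 0, "gripper": 165}
    - {"dx": -0.21, "dy": 0.91, "dz": 0, "wx": 0, "wy": 0, "wz": 0, "gripper": 165}
    - {"dx": -0.21, "dy": 0.91, "dz": 0, "wx": 0, "wy": 0, "wz": 0, "gripper": 165}
    - {"dx": -0.21, "dy": 0.91, "dz": 0, "wx": 0, "wy": 0, "wz": 0, "gripper": 165}
    - {"dx": -0.21, "dy": 0.91, "dz": 0, "wx": 0, "wy": 0, "wz": 0, "gripper": 165}
    - {"dx": -0.21, "dy": 0.91, "dz": 0, "wx": 0, "wy": 0, "wz": 0, "gripper": 165}
    - {"dx": -0.21, "dy": 0.91, "dz": 0, "wx": 0, "wy": 0, "wz": 0, "gripper": 165}
    - {"dx": -0.21, "dy": 0.91, "dz": 0, "wx": 0, "wy": 0, "wz": 0, "gripper": 165}
    - {"dx": -0.21, "dy": 0.91, "dz": 0, "wx": 0, "wy": 0, "wz": 0, "gripper": 165}
    - {"dx": -0.21, "dy": 0.91, "dz": 0, "wx": 0, "wy": 0, "wz": 0, "gripper": 165}
    - {"dx": -0.21, "dy": 0.91, "dz": 0, "wx": 0, "wy": 0, "wz": 0, "gripper": 165}
    - {"dx": -0.21, "dy": 0.91, "dz": 0, "wx": 0, "wy": 0, "wz": 0, "gripper": 165}
    - {"dx": -0.21, "dy": 0.91, "dz": 0, "wx": 0, "wy": 0, "wz": 0, "gripper": 165}
    - {"dx": -0.21, "dy": 0.91, "dz": 0, "wx": 0, "wy": 0, "wz": 0, "gripper": 165}
    - {"dx": -0.21, "dy": 0.91, "dz": 0, "wx": 0, "wy": 0, "wz": 0, "gripper": 165}
    - {"dx": -0.21, "dy": 0.91, "dz": 0, "wx": 0, "wy": 0, "wz": 0, "gripper": 165}
    - {"dx": -0.21, "dy": 0.91, "dz": 0, "wx": 0, "wy": 0, "wz": 0, "gripper": 165}
    - {"dx": 0, "dy": 0, "dz": 0, "wx": 0, "wy": 0, "wz": 0, "gripper": 165}

```text
time: 3.6
tool_pos: [0.6071, 0.2264, 0.301]
ee_rot: [-3.141, 0.002, 1.188]
wrist_force: [-0.9, -0.2, -0.4]
width: 0.0332
finger_force: 0.0
```

Request:
carry_out:
  deltas:
    - {"dx": -0.24, "dy": 0.89, "dz": 0, "wx": 0, "wy": 0, "wz": 0, "gripper": 165}
    - {"dx": -0.24, "dy": 0.89, "dz": 0, "wx": 0, "wy": 0, "wz": 0, "gripper": 165}
    - {"dx": -0.24, "dy": 0.89, "dz": 0, "wx": 0, "wy": 0, "wz": 0, "gripper": 165}
    - {"dx": 0, "dy": 0, "dz": 1, "wx": 0, "wy": 0, "wz": 0, "gripper": 165}
    - {"dx": 0, "dy": 0, "dz": 1, "wx": 0, "wy": 0, "wz": 0, "gripper": 165}
    - {"dx": 0, "dy": 0, "dz": 1, "wx": 0, "wy": 0, "wz": 0, "gripper": 165}
    - {"dx": 0, "dy": 0, "dz": 1, "wx": 0, "wy": 0, "wz": 0, "gripper": 165}
    - {"dx": 0, "dy": 0, "dz": 1, "wx": 0, "wy": 0, "wz": 0, "gripper": 165}
    - {"dx": 0, "dy": 0, "dz": 1, "wx": 0, "wy": 0, "wz": 0, "gripper": 165}
    - {"dx": 0, "dy": 0, "dz": 1, "wx": 0, "wy": 0, "wz": 0, "gripper": 165}
    - {"dx": 0, "dy": 0, "dz": 1, "wx": 0, "wy": 0, "wz": 0, "gripper": 165}
    - {"dx": 0, "dy": 0, "dz": 1, "wx": 0, "wy": 0, "wz": 0, "gripper": 165}
    - {"dx": 0, "dy": 0, "dz": 0.5, "wx": 0, "wy": 0, "wz": 0, "gripper": 165}
    - {"dx": 0, "dy": 0, "dz": 0, "wx": 0, "wy": 0, "wz": 0, "gripper": 165}

```text
time: 4.77
tool_pos: [0.6471, 0.1958, 0.1087]
ee_rot: [-3.135, 0.004, 1.192]
wrist_force: [-0.5, -0.4, 0.3]
width: 0.0335
finger_force: 0.0
```

```bash
python3 - <<'E'
from h import *
i=eyes.snapshot("side")[:,:,::-1]
cv2.imwrite("pics/side1.png",cv2.resize(i[100:340,180:420],None,fx=2.5,fy=2.5))
E
```

```text
(no output)
```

View pics/side1.png

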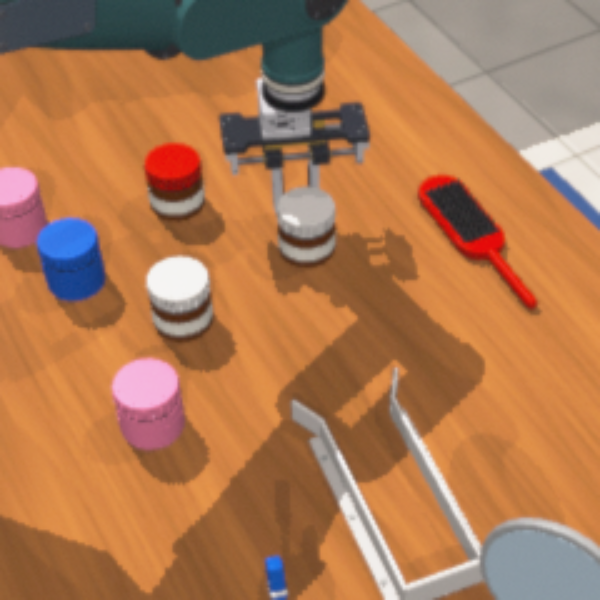

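The gripper stands behind the far white jar, with the cradle gap centred on it. Pushing now.

Request:
carry_out:
  deltas:
    - {"dx": 0, "dy": 0.24, "dz": 0, "wx": 0, "wy": 0, "wz": 0, "gripper": 165}
    - {"dx": -0.5, "dy": 0, "dz": 0, "wx": 0, "wy": 0, "wz": 0, "gripper": 165}
    - {"dx": -0.4, "dy": 0, "dz": 0, "wx": 0, "wy": 0, "wz": 0, "gripper": 165}
    - {"dx": -0.4, "dy": 0, "dz": 0, "wx": 0, "wy": 0, "wz": 0, "gripper": 165}
    - {"dx": -0.5, "dy": 0, "dz": 0, "wx": 0, "wy": 0, "wz": 0, "gripper": 165}
    - {"dx": -0.6, "dy": 0, "dz": 0, "wx": 0, "wy": 0, "wz": 0, "gripper": 165}
    - {"dx": -0.6, "dy": 0, "dz": 0, "wx": 0, "wy": 0, "wz": 0, "gripper": 165}
    - {"dx": -0.6, "dy": 0, "dz": 0, "wx": 0, "wy": 0, "wz": 0, "gripper": 165}
    - {"dx": -0.6, "dy": 0, "dz": 0, "wx": 0, "wy": 0, "wz": 0, "gripper": 165}
    - {"dx": -0.6, "dy": 0, "dz": 0, "wx": 0, "wy": 0, "wz": 0, "gripper": 165}
    - {"dx": -0.6, "dy": 0, "dz": 0, "wx": 0, "wy": 0, "wz": 0, "gripper": 165}
    - {"dx": -0.6, "dy": 0, "dz": 0, "wx": 0, "wy": 0, "wz": 0, "gripper": 165}
    - {"dx": -0.6, "dy": 0, "dz": 0, "wx": 0, "wy": 0, "wz": 0, "gripper": 165}
    - {"dx": -0.6, "dy": 0, "dz": 0, "wx": 0, "wy": 0, "wz": 0, "gripper": 165}
    - {"dx": -0.6, "dy": 0, "dz": 0, "wx": 0, "wy": 0, "wz": 0, "gripper": 165}
    - {"dx": -0.6, "dy": 0, "dz": 0, "wx": 0, "wy": 0, "wz": 0, "gripper": 165}
    - {"dx": -0.6, "dy": 0, "dz": 0, "wx": 0, "wy": 0, "wz": 0, "gripper": 165}
    - {"dx": -0.6, "dy": 0, "dz": 0, "wx": 0, "wy": 0, "wz": 0, "gripper": 165}
    - {"dx": -0.5, "dy": 0, "dz": 0, "wx": 0, "wy": 0, "wz": 0, "gripper": 165}
    - {"dx": -0.3, "dy": 0, "dz": 0, "wx": 0, "wy": 0, "wz": 0, "gripper": 165}

```text
time: 6.48
tool_pos: [0.5761, -0.0009, 0.1123]
ee_rot: [-3.141, 0.001, 1.191]
wrist_force: [2.1, 4.0, 4.4]
width: 0.0331
finger_force: 2.2
```

```bash
cat >> h.py <<'E'
O=np.array([.54098,-.13403]);U=np.array([-.14015,-.99013]);N=np.array([.99013,-.14015])
def lane(p): p=np.array(p[:2])-O; return (p@U).round(4),(p@N).round(4)
E
cat > look.py <<'E'
from h import *
import sys
s=robot.get_obs();p=s['tool_pos'];y=s['ee_rot'][2]
im=eyes.snapshot("top");cv2.imwrite(f"pics/{sys.argv[1]}.png",im[150:350,100:500,::-1].repeat(2,0).repeat(2,1))
print("t",s['time'],"tcp",p.round(4),"lane",lane(p),"yaw-81.94deg",np.degrees(y)-81.94)
tx=-np.array([np.cos(y),np.sin(y)]);print("cradled jar est lane",lane(p[:2]+.040*tx))
for o in lids(im):
    if o[0] in("white","red"):print(o[0],o[1],o[2],"lane",lane(o[2]))
E
python3 look.py t2
```

```text
t 6.4833 tcp [ 0.5761 -0.0009  0.1123] lane (np.float64(-0.1368), np.float64(0.0161)) yaw-81.94deg -13.70627810490329
cradled jar est lane (np.float64(-0.0979), np.float64(0.0066))
white [297, 222, 14, 28, 259] [ 0.559  -0.0562] lane (np.float64(-0.0796), np.float64(0.0069))
white [464, 224, 71, 48, 1544] [ 0.5292 -0.4799] lane (np.float64(0.3441), np.float64(0.0368))
white [429, 235, 16, 45, 271] [ 0.5097 -0.3437] lane (np.float64(0.212), np.float64(-0.0016))
white [320, 264, 63, 13, 396] [ 0.4832 -0.1583] lane (np.float64(0.0321), np.float64(-0.0538))
white [434, 324, 43, 38, 681] [ 0.3274 -0.3769] lane (np.float64(0.2704), np.float64(-0.1774))
red [126, 238, 34, 32, 830] [0.5227 0.2929] lane (np.float64(-0.4202), np.float64(-0.0779))
```

View pics/t2.png

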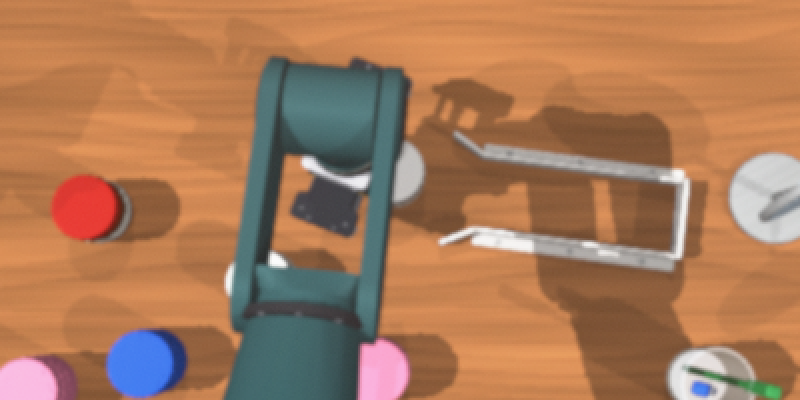

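Request:
carry_out:
  deltas:
    - {"dx": -0.43, "dy": -0.05, "dz": 0.1, "wx": 0, "wy": 0, "wz": -0.25, "gripper": 165}
    - {"dx": -0.43, "dy": -0.05, "dz": 0.1, "wx": 0, "wy": 0, "wz": -0.25, "gripper": 165}
    - {"dx": -0.43, "dy": -0.05, "dz": 0, "wx": 0, "wy": 0, "wz": -0.25, "gripper": 165}
    - {"dx": -0.43, "dy": -0.05, "dz": 0, "wx": 0, "wy": 0, "wz": -0.25, "gripper": 165}
    - {"dx": -0.43, "dy": -0.05, "dz": 0, "wx": 0, "wy": 0, "wz": -0.25, "gripper": 165}
    - {"dx": -0.43, "dy": -0.05, "dz": 0, "wx": 0, "wy": 0, "wz": -0.25, "gripper": 165}
    - {"dx": -0.43, "dy": -0.05, "dz": 0, "wx": 0, "wy": 0, "wz": -0.25, "gripper": 165}
    - {"dx": -0.43, "dy": -0.05, "dz": 0, "wx": 0, "wy": 0, "wz": -0.25, "gripper": 165}
    - {"dx": 0, "dy": 0, "dz": 0, "wx": 0, "wy": 0, "wz": 0, "gripper": 165}

```text
time: 7.28
tool_pos: [0.5493, -0.0647, 0.1076]
ee_rot: [-3.138, 0.002, 1.431]
wrist_force: [0.1, -0.2, -0.3]
width: 0.0331
finger_force: 0.0
```

```bash
python3 look.py t3|head -3
```

```text
t 7.2833 tcp [ 0.5493 -0.0647  0.1076] lane (np.float64(-0.0698), np.float64(-0.0014)) yaw-81.94deg 0.06740113941103232
cradled jar est lane (np.float64(-0.0298), np.float64(-0.0014))
white [465, 224, 70, 48, 1525] [ 0.5292 -0.481 ] lane (np.float64(0.3452), np.float64(0.037))
```

Request:
carry_out:
  deltas:
    - {"dx": -0.4, "dy": 0.07, "dz": 0, "wx": 0, "wy": 0, "wz": 0, "gripper": 165}
    - {"dx": -0.5, "dy": 0, "dz": 0, "wx": 0, "wy": 0, "wz": 0, "gripper": 165}
    - {"dx": -0.6, "dy": 0, "dz": 0, "wx": 0, "wy": 0, "wz": 0, "gripper": 165}
    - {"dx": -0.6, "dy": 0, "dz": 0, "wx": 0, "wy": 0, "wz": 0, "gripper": 165}
    - {"dx": -0.6, "dy": 0, "dz": 0, "wx": 0, "wy": 0, "wz": 0, "gripper": 165}
    - {"dx": -0.6, "dy": 0, "dz": 0, "wx": 0, "wy": 0, "wz": 0, "gripper": 165}
    - {"dx": -0.6, "dy": 0, "dz": 0, "wx": 0, "wy": 0, "wz": 0, "gripper": 165}
    - {"dx": -0.6, "dy": 0, "dz": 0, "wx": 0, "wy": 0, "wz": 0, "gripper": 165}
    - {"dx": -0.6, "dy": 0, "dz": 0, "wx": 0, "wy": 0, "wz": 0, "gripper": 165}
    - {"dx": -0.6, "dy": 0, "dz": 0, "wx": 0, "wy": 0, "wz": 0, "gripper": 165}
    - {"dx": -0.6, "dy": 0, "dz": 0, "wx": 0, "wy": 0, "wz": 0, "gripper": 165}
    - {"dx": -0.6, "dy": 0, "dz": 0, "wx": 0, "wy": 0, "wz": 0, "gripper": 165}
    - {"dx": -0.6, "dy": 0, "dz": 0, "wx": 0, "wy": 0, "wz": 0, "gripper": 165}
    - {"dx": -0.6, "dy": 0, "dz": 0, "wx": 0, "wy": 0, "wz": 0, "gripper": 165}
    - {"dx": -0.6, "dy": 0, "dz": 0, "wx": 0, "wy": 0, "wz": 0, "gripper": 165}
    - {"dx": -0.6, "dy": 0, "dz": 0, "wx": 0, "wy": 0, "wz": 0, "gripper": 165}
    - {"dx": -0.5, "dy": 0, "dz": 0, "wx": 0, "wy": 0, "wz": 0, "gripper": 165}
    - {"dx": -0.4, "dy": 0, "dz": 0, "wx": 0, "wy": 0, "wz": 0, "gripper": 165}
    - {"dx": -0.2, "dy": 0, "dz": 0, "wx": 0, "wy": 0, "wz": 0, "gripper": 165}

```text
time: 8.92
tool_pos: [0.523, -0.2708, 0.1087]
ee_rot: [3.142, 0.0, 1.431]
wrist_force: [-0.2, 1.3, -1.2]
width: 0.0334
finger_force: 0.7
```

```bash
python3 look.py t4
```

```text
t 8.9167 tcp [ 0.523  -0.2708  0.1087] lane (np.float64(0.1379), np.float64(0.0014)) yaw-81.94deg 0.043014426129659
cradled jar est lane (np.float64(0.1779), np.float64(0.0014))
white [327, 216, 63, 19, 375] [ 0.581  -0.1751] lane (np.float64(0.0351), np.float64(0.0454))
white [320, 264, 48, 12, 329] [ 0.4844 -0.1421] lane (np.float64(0.0159), np.float64(-0.0549))
white [213, 274, 33, 34, 890] [0.4414 0.1046] lane (np.float64(-0.2223), np.float64(-0.132))
white [434, 324, 43, 38, 701] [ 0.3274 -0.3769] lane (np.float64(0.2704), np.float64(-0.1774))
red [126, 238, 34, 32, 816] [0.5227 0.2929] lane (np.float64(-0.4202), np.float64(-0.0779))
```

Request:
carry_out:
  deltas:
    - {"dx": -0.22, "dy": 0, "dz": 0, "wx": 0, "wy": 0, "wz": 0, "gripper": 165}
    - {"dx": -0.22, "dy": 0, "dz": 0, "wx": 0, "wy": 0, "wz": 0, "gripper": 165}
    - {"dx": 0, "dy": 0, "dz": 0, "wx": 0, "wy": 0, "wz": 0, "gripper": 165}
    - {"dx": 0.75, "dy": 0, "dz": 0, "wx": 0, "wy": 0, "wz": 0, "gripper": 165}
    - {"dx": 0.75, "dy": 0, "dz": 0, "wx": 0, "wy": 0, "wz": 0, "gripper": 165}
    - {"dx": 0, "dy": 0, "dz": -0.92, "wx": 0, "wy": 0, "wz": 0, "gripper": 165}
    - {"dx": 0, "dy": 0, "dz": -0.92, "wx": 0, "wy": 0, "wz": 0, "gripper": 165}
    - {"dx": 0, "dy": 0, "dz": -0.92, "wx": 0, "wy": 0, "wz": 0, "gripper": 165}
    - {"dx": 0, "dy": 0, "dz": -0.92, "wx": 0, "wy": 0, "wz": 0, "gripper": 165}
    - {"dx": 0, "dy": 0, "dz": -0.92, "wx": 0, "wy": 0, "wz": 0, "gripper": 165}
    - {"dx": 0.95, "dy": -0.43, "dz": 0, "wx": 0, "wy": 0, "wz": 0, "gripper": 165}
    - {"dx": 0.95, "dy": -0.43, "dz": 0, "wx": 0, "wy": 0, "wz": 0, "gripper": 165}
    - {"dx": 0.95, "dy": -0.43, "dz": 0, "wx": 0, "wy": 0, "wz": 0, "gripper": 165}
    - {"dx": 0.95, "dy": -0.43, "dz": 0, "wx": 0, "wy": 0, "wz": 0, "gripper": 165}
    - {"dx": 0.95, "dy": -0.43, "dz": 0, "wx": 0, "wy": 0, "wz": 0, "gripper": 165}
    - {"dx": 0.95, "dy": -0.43, "dz": 0, "wx": 0, "wy": 0, "wz": 0, "gripper": 165}
    - {"dx": 0.95, "dy": -0.43, "dz": 0, "wx": 0, "wy": 0, "wz": 0, "gripper": 165}
    - {"dx": 0.95, "dy": -0.43, "dz": 0, "wx": 0, "wy": 0, "wz": 0, "gripper": 165}
    - {"dx": 0.95, "dy": -0.43, "dz": 0, "wx": 0, "wy": 0, "wz": 0, "gripper": 165}
    - {"dx": 0.95, "dy": -0.43, "dz": 0, "wx": 0, "wy": 0, "wz": 0, "gripper": 165}

```text
time: 10.63
tool_pos: [0.4665, -0.0459, 0.2008]
ee_rot: [3.141, -0.0, 1.433]
wrist_force: [0.9, 0.3, 0.0]
width: 0.0329
finger_force: 0.0
```

Request:
carry_out:
  deltas:
    - {"dx": 0.95, "dy": -0.43, "dz": 0, "wx": 0, "wy": 0, "wz": 0, "gripper": 165}
    - {"dx": 0.95, "dy": -0.43, "dz": 0, "wx": 0, "wy": 0, "wz": 0, "gripper": 165}
    - {"dx": 0.95, "dy": -0.43, "dz": 0, "wx": 0, "wy": 0, "wz": 0, "gripper": 165}
    - {"dx": 0.95, "dy": -0.43, "dz": 0, "wx": 0, "wy": 0, "wz": 0, "gripper": 165}
    - {"dx": 0.95, "dy": -0.43, "dz": 0, "wx": 0, "wy": 0, "wz": 0, "gripper": 165}
    - {"dx": 0.95, "dy": -0.43, "dz": 0, "wx": 0, "wy": 0, "wz": 0, "gripper": 165}
    - {"dx": 0.95, "dy": -0.43, "dz": 0, "wx": 0, "wy": 0, "wz": 0, "gripper": 165}
    - {"dx": 0.95, "dy": -0.43, "dz": 0, "wx": 0, "wy": 0, "wz": 0, "gripper": 165}
    - {"dx": 0.95, "dy": -0.43, "dz": 0, "wx": 0, "wy": 0, "wz": 0, "gripper": 165}
    - {"dx": 0.95, "dy": -0.43, "dz": 0, "wx": 0, "wy": 0, "wz": 0, "gripper": 165}
    - {"dx": 0, "dy": 0, "dz": 0, "wx": 0, "wy": 0, "wz": -0.93, "gripper": 165}
    - {"dx": 0, "dy": 0, "dz": 0, "wx": 0, "wy": 0, "wz": -0.93, "gripper": 165}
    - {"dx": 0, "dy": 0, "dz": 0, "wx": 0, "wy": 0, "wz": -0.93, "gripper": 165}
    - {"dx": 0, "dy": 0, "dz": 0, "wx": 0, "wy": 0, "wz": -0.93, "gripper": 165}
    - {"dx": 0, "dy": 0, "dz": 0, "wx": 0, "wy": 0, "wz": -0.93, "gripper": 165}
    - {"dx": 0, "dy": 0, "dz": 0, "wx": 0, "wy": 0, "wz": -0.93, "gripper": 165}
    - {"dx": 0, "dy": 0, "dz": 0, "wx": 0, "wy": 0, "wz": -0.95, "gripper": 165}
    - {"dx": 0, "dy": 0, "dz": 0, "wx": 0, "wy": 0, "wz": 0, "gripper": 165}

```text
time: 12.13
tool_pos: [0.4075, 0.1528, 0.2007]
ee_rot: [3.141, -0.0, 2.219]
wrist_force: [0.1, 1.3, -0.3]
width: 0.0331
finger_force: 0.0
```

```bash
python3 look.py t5
```

```text
t 12.1333 tcp [0.4075 0.1528 0.2007] lane (np.float64(-0.2652), np.float64(-0.1724)) yaw-81.94deg 45.20223083427763
cradled jar est lane (np.float64(-0.2371), np.float64(-0.144))
white [320, 216, 125, 70, 2616] [ 0.5248 -0.2261] lane (np.float64(0.0934), np.float64(-0.0031))
white [464, 224, 70, 48, 1484] [ 0.5292 -0.4788] lane (np.float64(0.343), np.float64(0.0367))
white [213, 275, 32, 33, 830] [0.4403 0.1057] lane (np.float64(-0.2233), np.float64(-0.1333))
white [434, 324, 43, 37, 662] [ 0.3284 -0.3769] lane (np.float64(0.2703), np.float64(-0.1764))
red [127, 238, 33, 32, 829] [0.5227 0.2918] lane (np.float64(-0.4191), np.float64(-0.0778))
```

View pics/t5.png

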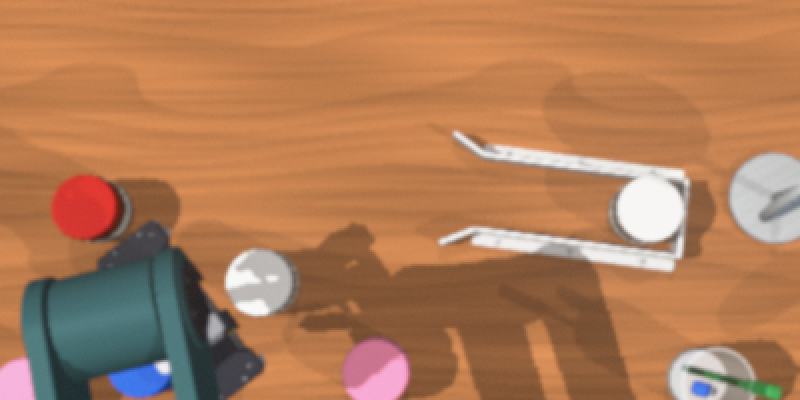

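First white jar sits at the stop end of the frame (crop (648,208)). The second white jar (crop (260,283)) lies ahead of the gripper. Descend and push.

Request:
carry_out:
  deltas:
    - {"dx": 0, "dy": -0.1, "dz": 1, "wx": 0, "wy": 0, "wz": 0, "gripper": 165}
    - {"dx": 0, "dy": 0, "dz": 1, "wx": 0, "wy": 0, "wz": 0, "gripper": 165}
    - {"dx": 0, "dy": 0, "dz": 1, "wx": 0, "wy": 0, "wz": 0, "gripper": 165}
    - {"dx": 0, "dy": 0, "dz": 1, "wx": 0, "wy": 0, "wz": 0, "gripper": 165}
    - {"dx": 0, "dy": 0, "dz": 0.65, "wx": 0, "wy": 0, "wz": 0, "gripper": 165}
    - {"dx": -0.4, "dy": 0, "dz": 0, "wx": 0, "wy": 0, "wz": 0, "gripper": 165}
    - {"dx": -0.4, "dy": 0, "dz": 0, "wx": 0, "wy": 0, "wz": 0, "gripper": 165}
    - {"dx": -0.4, "dy": 0, "dz": 0, "wx": 0, "wy": 0, "wz": 0, "gripper": 165}
    - {"dx": -0.5, "dy": 0, "dz": 0, "wx": 0, "wy": 0, "wz": 0, "gripper": 165}
    - {"dx": -0.6, "dy": 0, "dz": 0, "wx": 0, "wy": 0, "wz": 0, "gripper": 165}
    - {"dx": -0.7, "dy": 0, "dz": 0, "wx": 0, "wy": 0, "wz": 0, "gripper": 165}
    - {"dx": -0.7, "dy": 0, "dz": 0, "wx": 0, "wy": 0, "wz": 0, "gripper": 165}
    - {"dx": -0.7, "dy": 0, "dz": 0, "wx": 0, "wy": 0, "wz": 0, "gripper": 165}
    - {"dx": -0.7, "dy": 0, "dz": 0, "wx": 0, "wy": 0, "wz": 0, "gripper": 165}
    - {"dx": -0.7, "dy": 0, "dz": 0, "wx": 0, "wy": 0, "wz": 0, "gripper": 165}
    - {"dx": -0.7, "dy": 0, "dz": 0, "wx": 0, "wy": 0, "wz": 0, "gripper": 165}
    - {"dx": -0.7, "dy": 0, "dz": 0, "wx": 0, "wy": 0, "wz": 0, "gripper": 165}
    - {"dx": -0.6, "dy": 0, "dz": 0, "wx": 0, "wy": 0, "wz": 0, "gripper": 165}
    - {"dx": -0.5, "dy": 0, "dz": 0, "wx": 0, "wy": 0, "wz": 0, "gripper": 165}
    - {"dx": -0.3, "dy": 0, "dz": 0, "wx": 0, "wy": 0, "wz": 0, "gripper": 165}

```text
time: 13.85
tool_pos: [0.5111, 0.0119, 0.1078]
ee_rot: [3.141, 0.0, 2.215]
wrist_force: [-2.7, 2.7, 3.4]
width: 0.0329
finger_force: 2.0
```

```bash
python3 look.py t6
```

```text
t 13.85 tcp [0.5111 0.0119 0.1078] lane (np.float64(-0.1403), np.float64(-0.05)) yaw-81.94deg 44.94805777939658
cradled jar est lane (np.float64(-0.112), np.float64(-0.0218))
white [327, 216, 118, 70, 1716] [ 0.5247 -0.2337] lane (np.float64(0.101), np.float64(-0.0022))
white [464, 224, 71, 48, 1511] [ 0.5292 -0.4799] lane (np.float64(0.3441), np.float64(0.0368))
white [435, 324, 42, 37, 669] [ 0.3284 -0.378 ] lane (np.float64(0.2714), np.float64(-0.1763))
red [126, 238, 34, 32, 826] [0.5227 0.2929] lane (np.float64(-0.4202), np.float64(-0.0779))
```

View pics/t6.png

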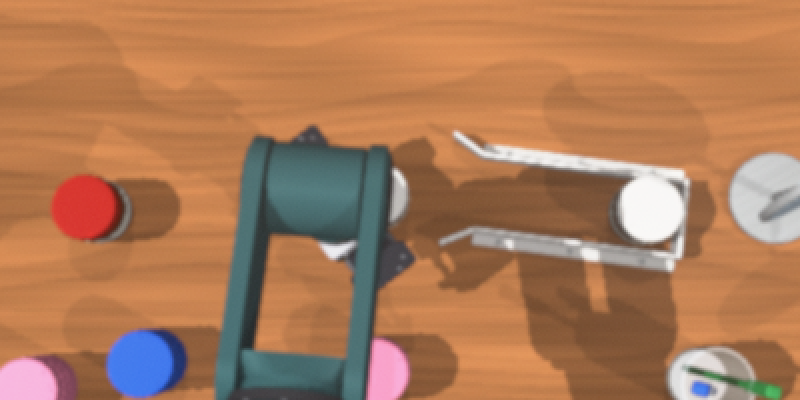

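Request:
carry_out:
  deltas:
    - {"dx": -0.3, "dy": 0.14, "dz": 0, "wx": 0, "wy": 0, "wz": 0.65, "gripper": 165}
    - {"dx": -0.3, "dy": 0.14, "dz": 0, "wx": 0, "wy": 0, "wz": 0.65, "gripper": 165}
    - {"dx": -0.3, "dy": 0.14, "dz": 0, "wx": 0, "wy": 0, "wz": 0.65, "gripper": 165}
    - {"dx": -0.3, "dy": 0.14, "dz": 0, "wx": 0, "wy": 0, "wz": 0.65, "gripper": 165}
    - {"dx": -0.3, "dy": 0.14, "dz": 0, "wx": 0, "wy": 0, "wz": 0.65, "gripper": 165}
    - {"dx": -0.3, "dy": 0.14, "dz": 0, "wx": 0, "wy": 0, "wz": 0.65, "gripper": 165}
    - {"dx": -0.3, "dy": 0.14, "dz": 0, "wx": 0, "wy": 0, "wz": 0.65, "gripper": 165}
    - {"dx": -0.3, "dy": 0.14, "dz": 0, "wx": 0, "wy": 0, "wz": 0.65, "gripper": 165}
    - {"dx": -0.3, "dy": 0.14, "dz": 0, "wx": 0, "wy": 0, "wz": 0.65, "gripper": 165}
    - {"dx": -0.3, "dy": 0.14, "dz": 0, "wx": 0, "wy": 0, "wz": 0.67, "gripper": 165}
    - {"dx": 0, "dy": 0, "dz": 0, "wx": 0, "wy": 0, "wz": 0, "gripper": 165}

```text
time: 14.82
tool_pos: [0.5537, -0.0361, 0.1072]
ee_rot: [3.141, 0.001, 1.431]
wrist_force: [0.4, -0.3, 1.0]
width: 0.0331
finger_force: 0.0
```

```bash
python3 look.py t7
```

```text
t 14.8167 tcp [ 0.5537 -0.0361  0.1072] lane (np.float64(-0.0988), np.float64(-0.0011)) yaw-81.94deg 0.06939203206316336
cradled jar est lane (np.float64(-0.0588), np.float64(-0.0011))
white [464, 224, 71, 48, 1529] [ 0.5292 -0.4799] lane (np.float64(0.3441), np.float64(0.0368))
white [410, 235, 35, 42, 905] [ 0.5131 -0.3233] lane (np.float64(0.1913), np.float64(-0.0011))
white [340, 264, 43, 14, 290] [ 0.4819 -0.1798] lane (np.float64(0.0536), np.float64(-0.0521))
white [434, 324, 43, 38, 670] [ 0.3274 -0.3769] lane (np.float64(0.2704), np.float64(-0.1774))
red [126, 238, 34, 31, 829] [0.5238 0.2929] lane (np.float64(-0.4203), np.float64(-0.0768))
```

View pics/t7.png

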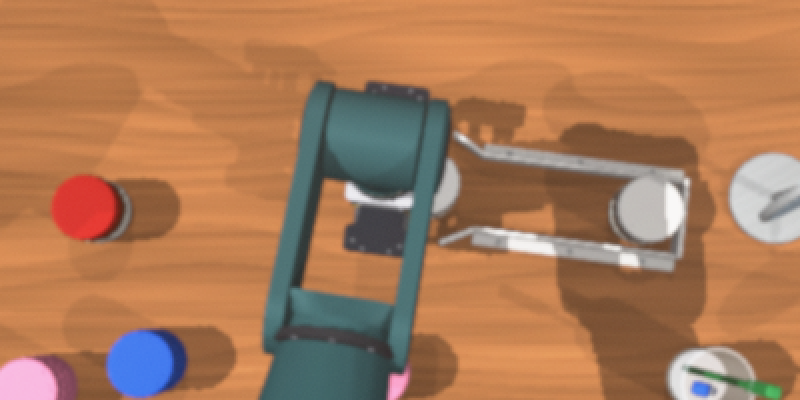

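The second jar is in the cradle, lined up with the mouth (lid edge at crop (458,185)). Pushing it in.

Request:
carry_out:
  deltas:
    - {"dx": -0.4, "dy": 0.06, "dz": 0, "wx": 0, "wy": 0, "wz": 0, "gripper": 165}
    - {"dx": -0.5, "dy": 0, "dz": 0, "wx": 0, "wy": 0, "wz": 0, "gripper": 165}
    - {"dx": -0.6, "dy": 0, "dz": 0, "wx": 0, "wy": 0, "wz": 0, "gripper": 165}
    - {"dx": -0.6, "dy": 0, "dz": 0, "wx": 0, "wy": 0, "wz": 0, "gripper": 165}
    - {"dx": -0.6, "dy": 0, "dz": 0, "wx": 0, "wy": 0, "wz": 0, "gripper": 165}
    - {"dx": -0.6, "dy": 0, "dz": 0, "wx": 0, "wy": 0, "wz": 0, "gripper": 165}
    - {"dx": -0.6, "dy": 0, "dz": 0, "wx": 0, "wy": 0, "wz": 0, "gripper": 165}
    - {"dx": -0.6, "dy": 0, "dz": 0, "wx": 0, "wy": 0, "wz": 0, "gripper": 165}
    - {"dx": -0.6, "dy": 0, "dz": 0, "wx": 0, "wy": 0, "wz": 0, "gripper": 165}
    - {"dx": -0.6, "dy": 0, "dz": 0, "wx": 0, "wy": 0, "wz": 0, "gripper": 165}
    - {"dx": -0.6, "dy": 0, "dz": 0, "wx": 0, "wy": 0, "wz": 0, "gripper": 165}
    - {"dx": -0.6, "dy": 0, "dz": 0, "wx": 0, "wy": 0, "wz": 0, "gripper": 165}
    - {"dx": -0.5, "dy": 0, "dz": 0, "wx": 0, "wy": 0, "wz": 0, "gripper": 165}
    - {"dx": -0.4, "dy": 0, "dz": 0, "wx": 0, "wy": 0, "wz": 0, "gripper": 165}
    - {"dx": -0.3, "dy": 0, "dz": 0, "wx": 0, "wy": 0, "wz": 0, "gripper": 165}
    - {"dx": -0.2, "dy": 0, "dz": 0, "wx": 0, "wy": 0, "wz": 0, "gripper": 165}
    - {"dx": -0.1, "dy": 0, "dz": 0, "wx": 0, "wy": 0, "wz": 0, "gripper": 165}
    - {"dx": 0, "dy": 0, "dz": 0, "wx": 0, "wy": 0, "wz": 0, "gripper": 165}

```text
time: 16.37
tool_pos: [0.5315, -0.202, 0.1077]
ee_rot: [3.141, 0.0, 1.433]
wrist_force: [0.7, -1.0, 1.1]
width: 0.0331
finger_force: 0.0
```

```bash
python3 look.py t8|head -2
```

```text
t 16.3667 tcp [ 0.5315 -0.202   0.1077] lane (np.float64(0.0687), np.float64(0.0001)) yaw-81.94deg 0.16083098822787179
cradled jar est lane (np.float64(0.1087), np.float64(0.0002))
```

Request:
carry_out:
  deltas:
    - {"dx": 1, "dy": 0, "dz": 0, "wx": 0, "wy": 0, "wz": 0, "gripper": 165}
    - {"dx": 1, "dy": 0, "dz": 0, "wx": 0, "wy": 0, "wz": 0, "gripper": 165}
    - {"dx": 0, "dy": 0, "dz": -0.93, "wx": 0, "wy": 0, "wz": 0, "gripper": 165}
    - {"dx": 0, "dy": 0, "dz": -0.93, "wx": 0, "wy": 0, "wz": 0, "gripper": 165}
    - {"dx": 0, "dy": 0, "dz": -0.93, "wx": 0, "wy": 0, "wz": 0, "gripper": 165}
    - {"dx": 0, "dy": 0, "dz": -0.93, "wx": 0, "wy": 0, "wz": 0, "gripper": 165}
    - {"dx": 0, "dy": 0, "dz": -0.93, "wx": 0, "wy": 0, "wz": 0, "gripper": 165}
    - {"dx": 0.97, "dy": -0.18, "dz": 0, "wx": 0, "wy": 0, "wz": 0, "gripper": 165}
    - {"dx": 0.97, "dy": -0.18, "dz": 0, "wx": 0, "wy": 0, "wz": 0, "gripper": 165}
    - {"dx": 0.97, "dy": -0.18, "dz": 0, "wx": 0, "wy": 0, "wz": 0, "gripper": 165}
    - {"dx": 0.97, "dy": -0.18, "dz": 0, "wx": 0, "wy": 0, "wz": 0, "gripper": 165}
    - {"dx": 0.97, "dy": -0.18, "dz": 0, "wx": 0, "wy": 0, "wz": 0, "gripper": 165}
    - {"dx": 0.97, "dy": -0.18, "dz": 0, "wx": 0, "wy": 0, "wz": 0, "gripper": 165}
    - {"dx": 0.97, "dy": -0.18, "dz": 0, "wx": 0, "wy": 0, "wz": 0, "gripper": 165}
    - {"dx": 0.97, "dy": -0.18, "dz": 0, "wx": 0, "wy": 0, "wz": 0, "gripper": 165}
    - {"dx": 0.97, "dy": -0.18, "dz": 0, "wx": 0, "wy": 0, "wz": 0, "gripper": 165}
    - {"dx": 0.97, "dy": -0.18, "dz": 0, "wx": 0, "wy": 0, "wz": 0, "gripper": 165}
    - {"dx": 0.97, "dy": -0.18, "dz": 0, "wx": 0, "wy": 0, "wz": 0, "gripper": 165}
    - {"dx": 0.97, "dy": -0.18, "dz": 0, "wx": 0, "wy": 0, "wz": 0, "gripper": 165}
    - {"dx": 0.97, "dy": -0.18, "dz": 0, "wx": 0, "wy": 0, "wz": 0, "gripper": 165}

```text
time: 18.08
tool_pos: [0.525, 0.0954, 0.201]
ee_rot: [3.141, 0.0, 1.434]
wrist_force: [-0.6, 0.7, 0.1]
width: 0.033
finger_force: 0.0
```

Request:
carry_out:
  deltas:
    - {"dx": 0.97, "dy": -0.18, "dz": 0, "wx": 0, "wy": 0, "wz": 0, "gripper": 165}
    - {"dx": 0.97, "dy": -0.18, "dz": 0, "wx": 0, "wy": 0, "wz": 0, "gripper": 165}
    - {"dx": 0.97, "dy": -0.18, "dz": 0, "wx": 0, "wy": 0, "wz": 0, "gripper": 165}
    - {"dx": 0.97, "dy": -0.18, "dz": 0, "wx": 0, "wy": 0, "wz": 0, "gripper": 165}
    - {"dx": 0.97, "dy": -0.18, "dz": 0, "wx": 0, "wy": 0, "wz": 0, "gripper": 165}
    - {"dx": 0.97, "dy": -0.18, "dz": 0, "wx": 0, "wy": 0, "wz": 0, "gripper": 165}
    - {"dx": 0.97, "dy": -0.18, "dz": 0, "wx": 0, "wy": 0, "wz": 0, "gripper": 165}
    - {"dx": 0.97, "dy": -0.18, "dz": 0, "wx": 0, "wy": 0, "wz": 0, "gripper": 165}
    - {"dx": 0.97, "dy": -0.18, "dz": 0, "wx": 0, "wy": 0, "wz": 0, "gripper": 165}
    - {"dx": 0.97, "dy": -0.18, "dz": 0, "wx": 0, "wy": 0, "wz": 0, "gripper": 165}
    - {"dx": 0.97, "dy": -0.18, "dz": 0, "wx": 0, "wy": 0, "wz": 0, "gripper": 165}
    - {"dx": 0.97, "dy": -0.18, "dz": 0, "wx": 0, "wy": 0, "wz": 0, "gripper": 165}
    - {"dx": 0.97, "dy": -0.18, "dz": 0, "wx": 0, "wy": 0, "wz": 0, "gripper": 165}
    - {"dx": 0, "dy": 0, "dz": 0, "wx": 0, "wy": 0, "wz": -0.87, "gripper": 165}
    - {"dx": 0, "dy": 0, "dz": 0, "wx": 0, "wy": 0, "wz": -0.87, "gripper": 165}
    - {"dx": 0, "dy": 0, "dz": 0, "wx": 0, "wy": 0, "wz": -0.87, "gripper": 165}
    - {"dx": 0, "dy": 0, "dz": 0, "wx": 0, "wy": 0, "wz": 0, "gripper": 165}

```text
time: 19.5
tool_pos: [0.5132, 0.351, 0.2008]
ee_rot: [3.141, 0.0, 1.749]
wrist_force: [-0.9, 0.6, 0.8]
width: 0.0333
finger_force: 0.0
```

```bash
python3 look.py t9
```

```text
t 19.5 tcp [0.5132 0.351  0.2008] lane (np.float64(-0.4763), np.float64(-0.0955)) yaw-81.94deg 18.268462702829353
cradled jar est lane (np.float64(-0.4383), np.float64(-0.0829))
white [320, 216, 125, 70, 3532] [ 0.5248 -0.2261] lane (np.float64(0.0934), np.float64(-0.0031))
white [464, 224, 70, 48, 1467] [ 0.5292 -0.4788] lane (np.float64(0.343), np.float64(0.0367))
white [434, 324, 43, 35, 612] [ 0.3305 -0.377 ] lane (np.float64(0.2701), np.float64(-0.1744))
red [126, 238, 34, 31, 831] [0.5238 0.2929] lane (np.float64(-0.4203), np.float64(-0.0768))
```

Request:
carry_out:
  deltas:
    - {"dx": 0, "dy": 0, "dz": 1, "wx": 0, "wy": 0, "wz": 0, "gripper": 165}
    - {"dx": 0, "dy": 0, "dz": 1, "wx": 0, "wy": 0, "wz": 0, "gripper": 165}
    - {"dx": 0, "dy": 0, "dz": 1, "wx": 0, "wy": 0, "wz": 0, "gripper": 165}
    - {"dx": 0, "dy": 0, "dz": 1, "wx": 0, "wy": 0, "wz": 0, "gripper": 165}
    - {"dx": 0, "dy": 0, "dz": 0.65, "wx": 0, "wy": 0, "wz": 0, "gripper": 165}
    - {"dx": -0.4, "dy": 0, "dz": 0, "wx": 0, "wy": 0, "wz": 0, "gripper": 165}
    - {"dx": -0.4, "dy": 0, "dz": 0, "wx": 0, "wy": 0, "wz": 0, "gripper": 165}
    - {"dx": -0.4, "dy": 0, "dz": 0, "wx": 0, "wy": 0, "wz": 0, "gripper": 165}
    - {"dx": -0.6, "dy": 0, "dz": 0, "wx": 0, "wy": 0, "wz": 0, "gripper": 165}
    - {"dx": -0.7, "dy": 0, "dz": 0, "wx": 0, "wy": 0, "wz": 0, "gripper": 165}
    - {"dx": -0.7, "dy": 0, "dz": 0, "wx": 0, "wy": 0, "wz": 0, "gripper": 165}
    - {"dx": -0.7, "dy": 0, "dz": 0, "wx": 0, "wy": 0, "wz": 0, "gripper": 165}
    - {"dx": -0.7, "dy": 0, "dz": 0, "wx": 0, "wy": 0, "wz": 0, "gripper": 165}
    - {"dx": -0.7, "dy": 0, "dz": 0, "wx": 0, "wy": 0, "wz": 0, "gripper": 165}
    - {"dx": -0.7, "dy": 0, "dz": 0, "wx": 0, "wy": 0, "wz": 0, "gripper": 165}
    - {"dx": -0.7, "dy": 0, "dz": 0, "wx": 0, "wy": 0, "wz": 0, "gripper": 165}
    - {"dx": -0.7, "dy": 0, "dz": 0, "wx": 0, "wy": 0, "wz": 0, "gripper": 165}
    - {"dx": -0.7, "dy": 0, "dz": 0, "wx": 0, "wy": 0, "wz": 0, "gripper": 165}
    - {"dx": -0.6, "dy": 0, "dz": 0, "wx": 0, "wy": 0, "wz": 0, "gripper": 165}
    - {"dx": -0.4, "dy": 0, "dz": 0, "wx": 0, "wy": 0, "wz": 0, "gripper": 165}

```text
time: 21.22
tool_pos: [0.5454, 0.1695, 0.1075]
ee_rot: [-3.141, 0.0, 1.745]
wrist_force: [0.3, 3.7, 3.7]
width: 0.033
finger_force: 1.8
```

```bash
python3 look.py t10
```

```text
t 21.2167 tcp [0.5454 0.1695 0.1075] lane (np.float64(-0.3012), np.float64(-0.0382)) yaw-81.94deg 18.05479046199801
cradled jar est lane (np.float64(-0.2631), np.float64(-0.0258))
white [340, 223, 105, 63, 3196] [ 0.517  -0.2476] lane (np.float64(0.1158), np.float64(-0.0078))
white [464, 224, 71, 48, 1524] [ 0.5292 -0.4799] lane (np.float64(0.3441), np.float64(0.0368))
white [434, 324, 43, 37, 686] [ 0.3284 -0.3769] lane (np.float64(0.2703), np.float64(-0.1764))
red [209, 225, 26, 30, 604] [0.5518 0.122 ] lane (np.float64(-0.255), np.float64(-0.0252))
```

Request:
carry_out:
  deltas:
    - {"dx": -0.5, "dy": 0, "dz": 0, "wx": 0, "wy": 0, "wz": 0, "gripper": 165}
    - {"dx": -0.6, "dy": 0, "dz": 0, "wx": 0, "wy": 0, "wz": 0, "gripper": 165}
    - {"dx": -0.6, "dy": 0, "dz": 0, "wx": 0, "wy": 0, "wz": 0, "gripper": 165}
    - {"dx": -0.5, "dy": 0, "dz": 0, "wx": 0, "wy": 0, "wz": 0, "gripper": 165}
    - {"dx": -0.48, "dy": 0.07, "dz": 0, "wx": 0, "wy": 0, "wz": 0.33, "gripper": 165}
    - {"dx": -0.48, "dy": 0.07, "dz": 0, "wx": 0, "wy": 0, "wz": 0.33, "gripper": 165}
    - {"dx": -0.48, "dy": 0.07, "dz": 0, "wx": 0, "wy": 0, "wz": 0.33, "gripper": 165}
    - {"dx": -0.48, "dy": 0.07, "dz": 0, "wx": 0, "wy": 0, "wz": 0.33, "gripper": 165}
    - {"dx": -0.48, "dy": 0.07, "dz": 0, "wx": 0, "wy": 0, "wz": 0.33, "gripper": 165}
    - {"dx": -0.48, "dy": 0.07, "dz": 0, "wx": 0, "wy": 0, "wz": 0.33, "gripper": 165}
    - {"dx": -0.48, "dy": 0.07, "dz": 0, "wx": 0, "wy": 0, "wz": 0.33, "gripper": 165}
    - {"dx": -0.48, "dy": 0.07, "dz": 0, "wx": 0, "wy": 0, "wz": 0.32, "gripper": 165}
    - {"dx": -0.2, "dy": 0, "dz": 0, "wx": 0, "wy": 0, "wz": 0, "gripper": 165}

```text
time: 22.35
tool_pos: [0.5664, 0.0464, 0.1077]
ee_rot: [3.141, 0.0, 1.427]
wrist_force: [0.6, 0.3, -0.8]
width: 0.033
finger_force: 0.5
```

```bash
python3 look.py t11
```

```text
t 22.35 tcp [0.5664 0.0464 0.1077] lane (np.float64(-0.1822), np.float64(-0.0001)) yaw-81.94deg -0.16564009138117797
cradled jar est lane (np.float64(-0.1422), np.float64(-0.0002))
white [464, 224, 71, 48, 1527] [ 0.5292 -0.4799] lane (np.float64(0.3441), np.float64(0.0368))
white [374, 232, 33, 34, 816] [ 0.529  -0.2435] lane (np.float64(0.1101), np.float64(0.0035))
white [351, 232, 94, 54, 1644] [ 0.5072 -0.2593] lane (np.float64(0.1288), np.float64(-0.0159))
white [434, 324, 43, 37, 670] [ 0.3284 -0.3769] lane (np.float64(0.2703), np.float64(-0.1764))
red [274, 221, 17, 30, 370] [ 0.5594 -0.0094] lane (np.float64(-0.126), np.float64(0.0008))
```

Request:
carry_out:
  deltas:
    - {"dx": -0.4, "dy": 0, "dz": 0, "wx": 0, "wy": 0, "wz": 0, "gripper": 165}
    - {"dx": -0.5, "dy": 0, "dz": 0, "wx": 0, "wy": 0, "wz": 0, "gripper": 165}
    - {"dx": -0.6, "dy": 0, "dz": 0, "wx": 0, "wy": 0, "wz": 0, "gripper": 165}
    - {"dx": -0.6, "dy": 0, "dz": 0, "wx": 0, "wy": 0, "wz": 0, "gripper": 165}
    - {"dx": -0.6, "dy": 0, "dz": 0, "wx": 0, "wy": 0, "wz": 0, "gripper": 165}
    - {"dx": -0.6, "dy": 0, "dz": 0, "wx": 0, "wy": 0, "wz": 0, "gripper": 165}
    - {"dx": -0.6, "dy": 0, "dz": 0, "wx": 0, "wy": 0, "wz": 0, "gripper": 165}
    - {"dx": -0.6, "dy": 0, "dz": 0, "wx": 0, "wy": 0, "wz": 0, "gripper": 165}
    - {"dx": -0.6, "dy": 0, "dz": 0, "wx": 0, "wy": 0, "wz": 0, "gripper": 165}
    - {"dx": -0.6, "dy": 0, "dz": 0, "wx": 0, "wy": 0, "wz": 0, "gripper": 165}
    - {"dx": -0.6, "dy": 0, "dz": 0, "wx": 0, "wy": 0, "wz": 0, "gripper": 165}
    - {"dx": -0.6, "dy": 0, "dz": 0, "wx": 0, "wy": 0, "wz": 0, "gripper": 165}
    - {"dx": -0.6, "dy": 0, "dz": 0, "wx": 0, "wy": 0, "wz": 0, "gripper": 165}
    - {"dx": -0.5, "dy": 0, "dz": 0, "wx": 0, "wy": 0, "wz": 0, "gripper": 165}
    - {"dx": -0.3, "dy": 0, "dz": 0, "wx": 0, "wy": 0, "wz": 0, "gripper": 165}
    - {"dx": -0.2, "dy": 0, "dz": 0, "wx": 0, "wy": 0, "wz": 0, "gripper": 165}
    - {"dx": 0, "dy": 0, "dz": 0, "wx": 0, "wy": 0, "wz": 0, "gripper": 165}

```text
time: 23.82
tool_pos: [0.5424, -0.1214, 0.1076]
ee_rot: [-3.142, 0.001, 1.43]
wrist_force: [-0.5, -0.1, -0.4]
width: 0.0333
finger_force: 0.0
```

```bash
python3 look.py t12
```

```text
t 23.8167 tcp [ 0.5424 -0.1214  0.1076] lane (np.float64(-0.0127), np.float64(-0.0003)) yaw-81.94deg -0.018213241621566567
cradled jar est lane (np.float64(0.0273), np.float64(-0.0003))
white [481, 224, 54, 28, 551] [ 0.5508 -0.4994] lane (np.float64(0.3604), np.float64(0.0609))
white [375, 232, 31, 35, 801] [ 0.5279 -0.2435] lane (np.float64(0.1102), np.float64(0.0024))
white [410, 238, 34, 42, 865] [ 0.5066 -0.322 ] lane (np.float64(0.1909), np.float64(-0.0077))
white [482, 250, 28, 22, 340] [ 0.501 -0.471] lane (np.float64(0.3392), np.float64(0.0076))
white [435, 324, 42, 38, 662] [ 0.3273 -0.378 ] lane (np.float64(0.2715), np.float64(-0.1774))
```

Request:
carry_out:
  deltas:
    - {"dx": -0.1, "dy": 0, "dz": 0, "wx": 0, "wy": 0, "wz": 0, "gripper": 165}
    - {"dx": -0.1, "dy": 0, "dz": 0, "wx": 0, "wy": 0, "wz": 0, "gripper": 165}
    - {"dx": -0.1, "dy": 0, "dz": 0, "wx": 0, "wy": 0, "wz": 0, "gripper": 165}
    - {"dx": -0.1, "dy": 0, "dz": 0, "wx": 0, "wy": 0, "wz": 0, "gripper": 165}
    - {"dx": -0.1, "dy": 0, "dz": 0, "wx": 0, "wy": 0, "wz": 0, "gripper": 165}
    - {"dx": -0.1, "dy": 0, "dz": 0, "wx": 0, "wy": 0, "wz": 0, "gripper": 165}
    - {"dx": -0.1, "dy": 0, "dz": 0, "wx": 0, "wy": 0, "wz": 0, "gripper": 165}

```text
time: 24.45
tool_pos: [0.5405, -0.134, 0.1075]
ee_rot: [-3.141, -0.001, 1.431]
wrist_force: [0.5, 2.7, -0.7]
width: 0.0333
finger_force: 1.1
```

Request:
carry_out:
  deltas:
    - {"dx": -0.07, "dy": 0, "dz": 0, "wx": 0, "wy": 0, "wz": 0, "gripper": 165}
    - {"dx": -0.07, "dy": 0, "dz": 0, "wx": 0, "wy": 0, "wz": 0, "gripper": 165}

```text
time: 24.62
tool_pos: [0.5402, -0.1367, 0.1075]
ee_rot: [-3.141, -0.001, 1.431]
wrist_force: [0.2, 5.2, -1.0]
width: 0.033
finger_force: 1.8
```

Request:
carry_out:
  deltas:
    - {"dx": -0.06, "dy": 0, "dz": 0, "wx": 0, "wy": 0, "wz": 0, "gripper": 165}
    - {"dx": -0.06, "dy": 0, "dz": 0, "wx": 0, "wy": 0, "wz": 0, "gripper": 165}

```text
time: 24.78
tool_pos: [0.5398, -0.139, 0.1075]
ee_rot: [-3.141, -0.001, 1.431]
wrist_force: [0.5, 4.4, -0.2]
width: 0.0333
finger_force: 1.7
```

```bash
python3 look.py t13
```

```text
t 24.7833 tcp [ 0.5398 -0.139   0.1075] lane (np.float64(0.0051), np.float64(-0.0004)) yaw-81.94deg 0.034396175780088356
cradled jar est lane (np.float64(0.0451), np.float64(-0.0004))
white [484, 224, 51, 28, 418] [ 0.5508 -0.5026] lane (np.float64(0.3636), np.float64(0.0614))
white [379, 233, 30, 35, 735] [ 0.5257 -0.2511] lane (np.float64(0.1181), np.float64(0.0013))
white [411, 239, 33, 41, 822] [ 0.5055 -0.323 ] lane (np.float64(0.1921), np.float64(-0.0086))
white [489, 250, 21, 21, 252] [ 0.502  -0.4786] lane (np.float64(0.3466), np.float64(0.0097))
white [435, 324, 42, 38, 659] [ 0.3273 -0.378 ] lane (np.float64(0.2715), np.float64(-0.1774))
```

Request:
carry_out:
  deltas:
    - {"dx": -0.05, "dy": 0, "dz": 0, "wx": 0, "wy": 0, "wz": 0, "gripper": 165}

```text
time: 24.92
tool_pos: [0.5397, -0.14, 0.1075]
ee_rot: [-3.141, -0.001, 1.431]
wrist_force: [0.8, 7.0, -0.5]
width: 0.0337
finger_force: 2.9
```

Request:
carry_out:
  deltas:
    - {"dx": -0.05, "dy": 0, "dz": 0, "wx": 0, "wy": 0, "wz": 0, "gripper": 165}

```text
time: 25.0
tool_pos: [0.5397, -0.1403, 0.1075]
ee_rot: [-3.141, -0.003, 1.431]
wrist_force: [1.5, 9.4, -0.9]
width: 0.033
finger_force: 3.6
```

Request:
carry_out:
  deltas:
    - {"dx": -0.04, "dy": 0, "dz": 0, "wx": 0, "wy": 0, "wz": 0, "gripper": 165}

```text
time: 25.08
tool_pos: [0.5396, -0.1405, 0.1076]
ee_rot: [-3.141, -0.005, 1.431]
wrist_force: [0.8, 10.3, 1.8]
width: 0.033
finger_force: 4.2
```

Force is rising with the tool stalled, so the row is closed against the stop. Backing off slowly, then up and away to look.

Request:
carry_out:
  deltas:
    - {"dx": 0.1, "dy": 0, "dz": 0, "wx": 0, "wy": 0, "wz": 0, "gripper": 165}
    - {"dx": 0.2, "dy": 0, "dz": 0, "wx": 0, "wy": 0, "wz": 0, "gripper": 165}
    - {"dx": 0.6, "dy": 0, "dz": 0, "wx": 0, "wy": 0, "wz": 0, "gripper": 165}
    - {"dx": 1, "dy": 0, "dz": 0, "wx": 0, "wy": 0, "wz": 0, "gripper": 165}
    - {"dx": 0, "dy": 0, "dz": -1, "wx": 0, "wy": 0, "wz": 0, "gripper": 165}
    - {"dx": 0, "dy": 0, "dz": -1, "wx": 0, "wy": 0, "wz": 0, "gripper": 165}
    - {"dx": 0, "dy": 0, "dz": -1, "wx": 0, "wy": 0, "wz": 0, "gripper": 165}
    - {"dx": 0, "dy": 0, "dz": -1, "wx": 0, "wy": 0, "wz": 0, "gripper": 165}
    - {"dx": 0, "dy": 0, "dz": -1, "wx": 0, "wy": 0, "wz": 0, "gripper": 165}
    - {"dx": 1, "dy": 0, "dz": 0, "wx": 0, "wy": 0, "wz": 0, "gripper": 165}
    - {"dx": 1, "dy": 0, "dz": 0, "wx": 0, "wy": 0, "wz": 0, "gripper": 165}
    - {"dx": 1, "dy": 0, "dz": 0, "wx": 0, "wy": 0, "wz": 0, "gripper": 165}
    - {"dx": 1, "dy": 0, "dz": 0, "wx": 0, "wy": 0, "wz": 0, "gripper": 165}
    - {"dx": 1, "dy": 0, "dz": 0, "wx": 0, "wy": 0, "wz": 0, "gripper": 165}
    - {"dx": 1, "dy": 0, "dz": 0, "wx": 0, "wy": 0, "wz": 0, "gripper": 165}
    - {"dx": 1, "dy": 0, "dz": 0, "wx": 0, "wy": 0, "wz": 0, "gripper": 165}
    - {"dx": 1, "dy": 0, "dz": 0, "wx": 0, "wy": 0, "wz": 0, "gripper": 165}
    - {"dx": 0, "dy": 0, "dz": 0, "wx": 0, "wy": 0, "wz": 0, "gripper": 165}

```text
time: 26.58
tool_pos: [0.5674, 0.0569, 0.208]
ee_rot: [3.14, -0.001, 1.434]
wrist_force: [-0.8, -0.7, -0.3]
width: 0.0334
finger_force: 0.0
```

```bash
python3 - <<'E'
from h import *
a=eyes.snapshot("top")[:,:,::-1]
s=eyes.snapshot("side")[:,:,::-1]
for o in lids(a[:,:,::-1].copy()):print(o[0],o[1],lane(o[2]))
A=cv2.resize(a[200:300,310:460],None,fx=4,fy=4,interpolation=cv2.INTER_CUBIC)
S=cv2.resize(s[220:400,260:440],(200,400) and (400,400),interpolation=cv2.INTER_CUBIC)
S=S[0:400,0:200*2]
c=np.zeros((600,800,3),np.uint8);c[:320,:480]=cv2.resize(A,(480,320));c[:400,480:]=S[:,:320];c[330:600,:480]=cv2.resize(a[90:380,80:560],(480,270))
cv2.imwrite("pics/final.png",c)
E
```

```text
white [464, 224, 71, 48, 1524] (np.float64(0.3441), np.float64(0.0368))
white [378, 233, 32, 34, 814] (np.float64(0.1179), np.float64(0.0024))
white [411, 235, 34, 45, 952] (np.float64(0.1926), np.float64(-0.0041))
white [320, 263, 63, 14, 373] (np.float64(0.032), np.float64(-0.0528))
white [434, 324, 43, 38, 669] (np.float64(0.2704), np.float64(-0.1774))
blue [154, 316, 33, 32, 766] (np.float64(-0.3339), np.float64(-0.2346))
pink [271, 319, 34, 34, 887] (np.float64(-0.0845), np.float64(-0.2099))
pink [96, 329, 34, 34, 905] (np.float64(-0.4504), np.float64(-0.2797))
```

View pics/final.png

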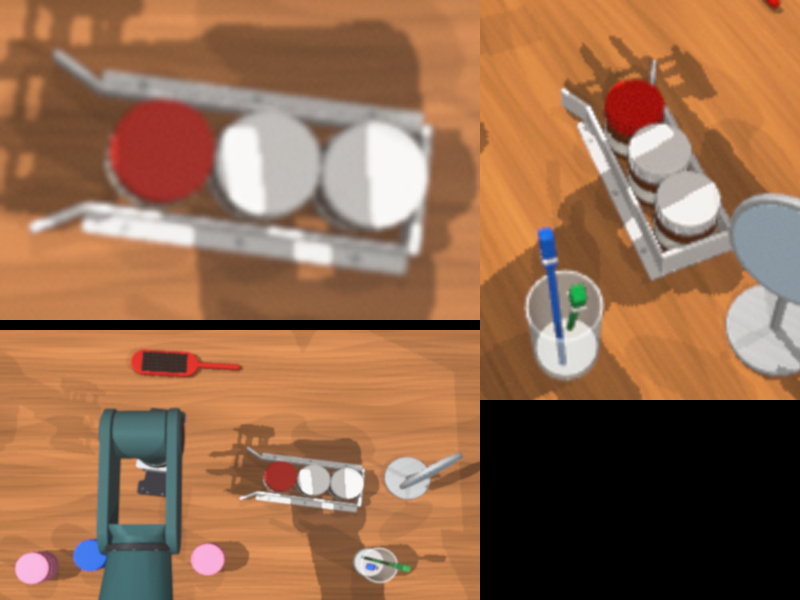

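All three jars stand upright in a closed row, red nearest the mouth (final picture (160,150)) and white at (268,163) and (375,175). The frame and bystanders are in their starting places.

```bash
python3 -c "
from bench import robot
print(robot.close_job())"
```

```text
the job is handed in; nothing more can be done
None
```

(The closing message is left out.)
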